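Release the spindle lock and put the turning spindle back in service

ROBOT

A 6-joint arm with a two-finger parallel gripper is mounted at the origin on the work surface. World frame = base frame: x ahead of the robot, y to its left, z up, the work surface at z = 0. Lengths are in mm, angles in rad, forces in N, time in s.
With the tool pointing down it reaches from about 375 to 900 mm from the base axis. Payload 3.1 kg.
Tool frame: the origin (TCP) lies between the finger pads; the fingertips stand 8 mm ahead of it and the grasp point (between the pads) lies 11 mm behind it; z points along the fingers, y is the line along which they close (so a half turn about z gives the same grasp; the last joint's range is limited). The gripper opens to 85 mm and grips with 20 to 120 N. Pads are 22 mm wide; open, the fingers measure 114 mm over their backs; the gripper's body (76 mm by 85 mm) begins 54 mm behind the grasp point. The pads swing forward as they close: fully open they stand 13 mm farther back than shut.
Start: joints at [-1.44, 0.527, 1.433, -0, 1.181, -0.178], TCP at [189.97, -595.406, 239.31] pointing down, gripper open.
Joint ranges: [-3.08, 3.08], [-0.75, 2.2], [0.22, 2.44], [-1.43, 4.57], [0, 2.65], [-2.85, 2.85]. Speed limits (rad/s): [2.79, 2.79, 3.14, 3.14, 3.14, 3.14].

INTERFACE

Orientations are given as a rotation vector (axis times angle).
In Python, from workcell import movep, movel, movej, set_gripper, pause, inverse_kinematics, sense, read_camera, IKError, sign_off, boxes_of, spot_point gives the robot as it stands. Calls block until the motion is done:
- movep(position, orientation): joint-space move of the TCP to a pose.
- movel(position, frame=None, feed=150, until_force=None): straight line of the TCP; frame=None keeps the orientation; feed is the mean speed in mm/s. With until_force (N) it stops when the force on the tool has changed by that much, and returns True; else False.
- movej(angles): joint-space move.
- set_gripper(opening, squeeze=None): finger opening in mm; squeeze is the grip in N (None keeps the last); returns when the fingers have stopped.
- pause(seconds).
- inverse_kinematics(position, orientation): joint angles nearest the present ones, or None.
- sense(): the state.
- read_camera(name): name is "scene" or "side" or "wrist"; returns a dict with "image" (480x640x3 uint8, red, green, blue), "depth" (480x640 float32, mm along the optical axis (not along the pixel's ray), 0 where there is no reading), "fx", "fy", "cx", "cy" (pixels), "rvec" (rotation vector, rad) and "tvec" (3), from world to camera coordinates, as OpenCV has them. Camera axes: x right, y down, z forward; pixel columns grow to the right and rows downward; lengths in mm; the calibration is good to about 2 mm. A picture is of the moment at which its call begins.
A pose or a line that the arm cannot do raises IKError and nothing moves.
- sign_off(): hands the job in; it is judged then, once.
Trained networks look in the newest picture that a camera, given by its name, has taken for a name from the list of things; names that differ only in an ending like _2 or _b are one class to them, and where a whole thing is asked for, a point or a joint stands for the part that bears it (a point fixed in the world has none). Each returns a list of dicts, best first, with "conf" (0 to 1); they miss things now and then, are a little off and sometimes report something else, mostly with a low value. They report only what shows in the picture. A call takes as long as a camera call. They do not tell look-alikes from the thing itself.
- boxes_of(thing, camera): "rect" ([centre column, centre row, width, height] in pixels, round what is visible of it).
- spot_point(thing, camera): "point" ([column, row] in pixels: a listed point, or the origin of a listed thing).
The state is a dict: "time": time; "joints": joint angles; "joint_vel": joint speeds; "effort": joint torques, N m; "ee_pos": TCP position; "orientation": TCP orientation; "force": force on the tool from outside, world axes, zero at the start; "ft_torque": the same for the moment, N m; "grip_width": finger opening in mm; "gripper_force": force on a finger pad.
Only numpy, scipy, OpenCV 4.12 (cv2) and the standard library are available. Lean on these libraries where they do the work, as an engineer would, in place of code of your own. Each camera call takes 0.05 s, during which the arm holds its last target. There are 200 camera calls.

TASK

Take the yellow locking key out of the spindle: lift it clear of the hub's groove, turn it in line with the guard's slot, draw it up out through the slot, and hang it by its collar on the yellow fork. Then slide the red shutter fully closed over the empty slot, and only after that throw the power lever fully over to its far side. Leave the blue key and the other loose things on the bench where they are.

Things in the scene. Friction and masses are not known exactly. Their poses are not given: they have to be found in the camera images.
- spindle_guard: Fixed green spindle unit with a steel guard plate 175 x 110 mm on legs. Origin on the bench below the slot's middle; x points to the motor at the back, y runs along the slot. Plate: underside 80 mm, top 84 mm above the bench, from 45 mm in front of the slot (-x) to 130 mm behind, 55 mm to each side. Guide bars 6 mm high along x at y = +-50 mm. The hub under it is 42 mm high.
- slot (a point): Middle of the slot in the guard plate, at the plate's top face (84 mm above the bench). The slot runs along the guard's y, is 62 mm long and 16 mm wide, closed at both ends. The key passes it only with its blade along the slot to within a few degrees.
- yellow_key: Locking key, loose, 0.1 to 0.25 kg, upright through the slot, 112 mm tall. Origin at its foot, z up the stem. From the foot up: steel blade 50 mm along x, 9 along y, 12 high; 9 mm round stem; collar 32 mm across at 54 to 58 mm; yellow flat grip 36 mm along x, 12 thick along y, at 58 to 112 mm. Half a turn about z makes no difference.
- yellow_key_collar (a point): Centre of the underside of the yellow key's collar, 54 mm above its foot. At the start the collar rests on the guard plate, the foot 30 mm above the bench.
- yellow_key_grip (a point): Point in the yellow key's flat grip, 90 mm above its foot, on the stem's axis.
- yellow_key_foot (a point): Centre of the underside of the yellow key's blade. At the start the blade sits 12 mm deep in a 13 mm wide groove in the hub's top, 55 to 90 degrees across the slot (either way round). It cannot turn until lifted more than 12 mm, and touches the plate's underside when lifted 38 mm.
- yellow_fork: Fixed yellow stand for the key. Origin on the bench below the seat; the fork opens towards its own -x. Base 100 x 70 x 10 mm; a column 37 to 51 mm behind the seat (+x) rises no higher than the fork. Two tines 12 mm wide, 6 mm thick, 16 mm apart, top 90 mm above the bench, reach 24 mm in front of the seat.
- yellow_fork_seat (a point): Where the centre of the collar's underside belongs: between the tines, at their top face, 90 mm above the bench. The gap ends 8 mm behind it. Lips 5 mm high on the tines, 20 to 24 mm in front of it: the collar must come in above them and be lowered behind them.
- shutter (a joint): Slide of the red shutter on the guard plate: 0 = fully open, 0.055 m = fully closed over the slot. It starts nearly open, moves towards the guard's -x as it closes, stays where it is left, and needs about 2 N.
- shutter_handle (a point): Centre of the black handle on the red shutter (moves with it): 14 mm along the guard's x, 36 mm along y and 36 mm high, from 90 to 126 mm above the bench. Fully open it lies 80 mm behind the slot's middle, closed 25 mm. The red shutter is 64 x 90 mm and 4 mm thick.
- panel: Fixed grey power panel, 130 x 100 mm, 50 mm high; origin on the bench below the middle, x is the direction in which the lever is thrown on.
- power_lever (a joint): Angle of the power lever: 0 = off, leaning 0.5 rad towards the panel's -x; 1.0 rad = fully on, leaning 0.5 rad to +x. It starts in the off half, stays where it is left, and needs only 1 or 2 N at its ball. Its pivot lies above the panel's middle, 72 mm above the bench, along the panel's y.
- power_lever_tip (a point): Centre of the black ball, 26 mm across, at the end of the power lever, 80 mm from the pivot.
- blue_key: Bystander: same key with a blue grip, hanging on the fixed blue fork, a stand like the yellow one. Origin at the foot.
- bowl: Bystander: wooden bowl, 130 mm across, 55 mm high.
- tin: Bystander: red and silver tin, 80 mm across, 100 mm high.
- gouge: Bystander: turning tool with a wooden handle, 260 mm long, lying.
- wrench: Bystander: steel wrench, 180 mm long, lying.
- collar_ring: Bystander: dark steel ring, 80 mm across, 18 mm high, lying.
- table_leg: Bystander: turned wooden leg, 44 mm across, 150 mm high, standing.
Mind the look-alikes: they are no part of the job. What is shaped like the panel but turquoise is not meant.

How it is judged (in metres and radians):
On the way, in this order (a step that is already met when the one before it is completed fails the run):
1. the yellow key is lifted out of the groove and turned in line with the slot, still under the guard (angle between the x axis of yellow_key and the y axis of spindle_guard, either way round below 0.2 rad and z of yellow_key_foot in the frame of spindle_guard below 0.075 m and horizontal distance between yellow_key and slot below 0.03 m), for 0.05 s.
2. the yellow key is drawn right out through the slot, above the guard (z of yellow_key_foot in the frame of slot above 0.003 m), for 0.05 s.
3. the yellow key hangs by its collar on the yellow fork, let go (horizontal distance between yellow_key_collar and yellow_fork_seat below 0.01 m and z of yellow_key_collar in the frame of yellow_fork_seat between -0.004 and 0.004 m and angle between yellow_key's own z axis and vertical below 0.12 rad and linear speed of yellow_key below 0.02 m/s and contact force between the fingers and yellow_key below 0.3 N), for 0.2 s.
4. the red shutter is fully closed over the slot (value of joint shutter above 0.048 m), for 0.1 s.
5. the power lever is thrown fully on (value of joint power_lever above 0.85 rad), for 0.1 s.
At the end, for the whole second after the job is handed in: The yellow key hangs upright (within 7 degrees) and at rest by its collar on the yellow fork, collar centre within 10 mm of the seat sideways and 4 mm in height, let go; the shutter is closed to within 7 mm of its end; the lever is within 0.15 rad of fully on (all of step 3 and value of joint shutter above 0.048 m and value of joint power_lever above 0.85 rad); the robot touches nothing.
It fails at once if a bystander is moved more than 30 mm, or the hanging blue key or the standing things are tipped (distance of any of blue_key, bowl, tin, gouge, wrench, collar_ring, table_leg from where it was at the start of the episode above 0.03 m or angle between any of blue_key, tin, table_leg's own z axis and vertical above 0.4 rad).
It fails at once if the power lever is thrown over past its middle while the shutter is not closed (value of joint power_lever above 0.6 rad and value of joint shutter below 0.045 m).
It also fails if it takes over 67 s, if anything falls off the work surface, if the arm or the gripper's body presses on something with over 40 N, if the wrist force passes 120 N, or if a joint passes its speed limit or range.

## Working session

There is one attempt and no reset: what is moved stays moved. The work goes in short steps, each a Python script; the robot and the scene stay as the last script left them, time stands still between calls to the robot, and variables do not carry over. Pictures are saved under pics/ and viewed, at most 10 in all, crops included, and the job is handed in when it is done.

```bash
ls; mkdir -p pics; cat > h.py <<'E'
import numpy as np, cv2
from workcell import *
from scipy.spatial.transform import Rotation as R
def cam(n, save=None):
    c=read_camera(n)
    if save: cv2.imwrite('pics/'+save+'.png', c['image'][:,:,::-1])
    c['R']=cv2.Rodrigues(np.array(c['rvec'],float))[0]; c['t']=np.array(c['tvec'],float).ravel()
    return c
def ray(c,p):
    d=c['R'].T@np.array([(p[0]-c['cx'])/c['fx'],(p[1]-c['cy'])/c['fy'],1.]); return -c['R'].T@c['t'], d
def atz(c,p,z):
    o,d=ray(c,p); return o+d*(z-o[2])/d[2]
def cloud(c):
    v,u=np.mgrid[:480,:640]; z=c['depth']; P=np.stack([(u-c['cx'])/c['fx']*z,(v-c['cy'])/c['fy']*z,z],-1)
    W=(P-c['t'])@c['R']; W[z<=0]=np.nan; return W
def proj(c,X):
    q=c['R']@np.array(X,float)+c['t']; return np.array([q[0]/q[2]*c['fx']+c['cx'],q[1]/q[2]*c['fy']+c['cy']])
def down(a): # tool z down, tool y (closing) along world angle a
    y=np.array([np.cos(a),np.sin(a),0]); z=np.array([0,0,-1.]); x=np.cross(y,z)
    return R.from_matrix(np.stack([x,y,z],1)).as_rotvec()
E
python3 - <<'E'
from h import *
for n in ['scene','side']:
    c=cam(n,n+'0'); W=cloud(c); np.save(n+'W.npy',W); np.save(n+'I.npy',c['image'])
    print(n,'campos',-c['R'].T@c['t'])
    for t in ['yellow_key_collar','yellow_key_grip','yellow_fork','yellow_fork_seat','slot','spindle_guard','shutter_handle','power_lever_tip','panel','blue_key','bowl','tin','table_leg']:
        for r in spot_point(t,n)[:3]:
            p=r['point']; i,j=int(round(p[1])),int(round(p[0]))
            w=W[i,j].round() if 0<=i<480 and 0<=j<640 else None
            print(t,round(r['conf'],2),np.round(p,1),w)
print(sense()['time'])
E
```

```text
pics
scene campos [1321.78471521 -656.80204029  909.94002982]
yellow_key_grip 0.9 [348.6 216.7] [535.  18. 128.]
yellow_fork 0.76 [383.1 201.2] [413. 254.   9.]
slot 0.56 [347.1 227.2] [531.  17.  95.]
spindle_guard 0.84 [347.8 254.8] [555.   4.  24.]
shutter_handle 0.7 [442.9 225.3] [631. 270.  47.]
power_lever_tip 0.76 [244.2 240.8] [ 477. -248.  142.]
power_lever_tip 0.52 [174.4 204.5] [ 253. -321.  150.]
power_lever_tip 0.47 [346.5 242.1] [571. -18.  89.]
panel 0.86 [249.4 288.6] [ 535. -278.   49.]
panel 0.71 [187.6 255.5] [ 343. -342.   49.]
panel 0.66 [346.1 241.8] [571. -18.  89.]
bowl 0.92 [371.3 313.6] [733. -69.   4.]
tin 0.76 [152.5 297. ] [ 424. -472.   48.]
tin 0.53 [349.7 227.6] [541.  18.  97.]
table_leg 0.89 [298.3 334.1] [ 701. -253.   31.]
side campos [240.99767947 702.18522532 935.93250687]
yellow_key_collar 0.6 [299.5 296.1] [528.  26.  86.]
yellow_key_collar 0.5 [360.4 209.8] [ 474. -244.  122.]
yellow_key_collar 0.33 [283.1 232.8] [ 673. -227.    5.]
yellow_key_grip 0.59 [297.9 284.8] [530.  28. 123.]
yellow_key_grip 0.22 [209.1 399.5] [630. 270.   6.]
yellow_fork 0.85 [323.4 436.8] [394. 270.   8.]
yellow_fork 0.27 [319.4 412.2] [nan nan nan]
yellow_fork_seat 0.62 [320.6 412.9] [415. 220.  -4.]
slot 0.83 [303.4 293.5] [521.  25.  94.]
spindle_guard 0.59 [300.6 323. ] [518.  52.  29.]
spindle_guard 0.16 [324.2 196.8] [ 623. -413.   -3.]
shutter_handle 0.8 [263.2 285.8] [599.  52. 120.]
power_lever_tip 0.64 [360.4 205.1] [ 473. -235.  146.]
panel 0.87 [348.2 243.5] [ 489. -199.   46.]
panel 0.69 [438.  244.6] [269.  24. 312.]
panel 0.4 [280.  231.9] [ 679. -222.   11.]
blue_key 0.83 [211.2 399. ] [625. 268.  11.]
bowl 0.8 [237.8 272.6] [699. -21.  52.]
tin 0.56 [409.  200.9] [ 384. -422.   36.]
1.4
```

View pics/scene0.png

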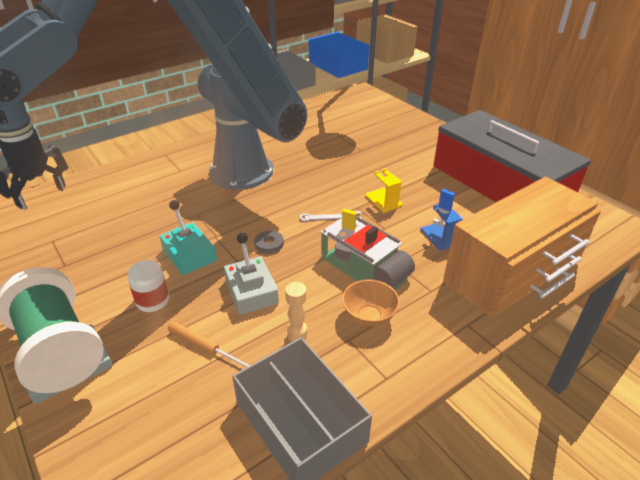

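View pics/side0.png

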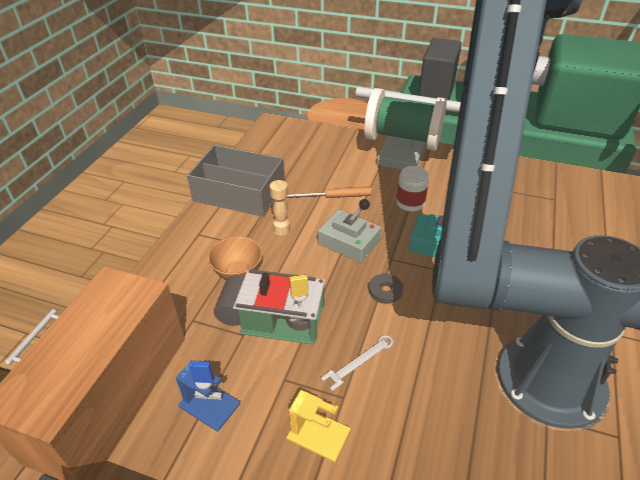

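The scene picture shows the yellow key at (348,217) in the green guard, and the yellow fork at (383,195). There are two panels: the grey one at (249,289) and a turquoise one at (187,250). The task says grey, so the turquoise panel is the look-alike. There are also two forks, and the blue fork with the blue key at (443,220) is a bystander. I'll get close wrist views of these next.

```bash
cat > a.py <<'E'
from h import *
s=sense(); print(s['orientation'])
movel([190,-500,420],feed=400)
# choose the wrist angle
best=None
for a in np.arange(-np.pi,np.pi,np.pi/8):
    q=inverse_kinematics([480,100,450],down(a))
    if q is not None: print(round(a,2),np.round(q,2))
E
python3 a.py
python3 - <<'E'
from h import *
for n in ['scene','side']:
    W=np.load(n+'W.npy'); I=np.load(n+'I.npy'); H=cv2.cvtColor(I,cv2.COLOR_RGB2HSV)
    near=lambda x0,x1,y0,y1,z0,z1:(W[...,0]>x0)&(W[...,0]<x1)&(W[...,1]>y0)&(W[...,1]<y1)&(W[...,2]>z0)&(W[...,2]<z1)
    def rect(m,name):
        p=W[m][:,:2].astype(np.float32)
        if len(p)<20: print(n,name,'few');return
        (c,sz,an)=cv2.minAreaRect(p); print(n,name,len(p),np.round(c),np.round(sz),round(an,1),'z',np.round(np.nanmedian(W[m][:,2]),1),'mean',p.mean(0).round())
    rect(near(420,720,-100,150,78,96)&(H[...,1]<110)|near(420,720,-100,150,80,96)&(H[...,0]<8)&(H[...,1]>150),'plate')
    rect(near(420,720,-100,150,80,97)&((H[...,0]<8)|(H[...,0]>174))&(H[...,1]>150),'shutter')
    Y=(H[...,0]>22)&(H[...,0]<34)&(H[...,1]>170)
    rect(near(450,620,-50,100,100,150)&Y,'grip')
    rect(near(320,500,180,350,82,100)&Y,'forktop')
    rect(near(320,500,180,350,3,16)&Y,'forkbase')
    rect(near(430,620,-330,-180,44,54)&(H[...,1]<110),'panel')
    rect(near(430,620,-330,-180,125,170),'ball')
E
```

```text
[3.10421383e+00 4.83121022e-01 2.34422353e-05]
-2.75 [-0.02  0.15  1.43 -0.    1.56  2.73]
-2.36 [-0.02  0.15  1.43 -0.    1.56  2.33]
-1.96 [-0.02  0.15  1.43 -0.    1.56  1.94]
-1.57 [-0.02  0.15  1.43 -0.    1.56  1.55]
-1.18 [-0.02  0.15  1.43 -0.    1.56  1.16]
-0.79 [-0.02  0.15  1.43 -0.    1.56  0.76]
-0.39 [-0.02  0.15  1.43 -0.    1.56  0.37]
0.0 [-0.02  0.15  1.43 -0.    1.56 -0.02]
0.39 [-0.02  0.15  1.43 -0.    1.56 -0.42]
0.79 [-0.02  0.15  1.43 -0.    1.56 -0.81]
1.18 [-0.02  0.15  1.43 -0.    1.56 -1.2 ]
1.57 [-0.02  0.15  1.43  0.    1.56 -1.59]
1.96 [-0.02  0.15  1.43 -0.    1.56 -1.99]
2.36 [-0.02  0.15  1.43 -0.    1.56 -2.38]
2.75 [-0.02  0.15  1.43 -0.    1.56 -2.77]
scene plate 1650 [572.  27.] [179. 116.] 7.5 z 85.5 mean [587.  21.]
scene shutter 426 [585.  32.] [67. 96.] 9.3 z 89.2 mean [587.  23.]
scene grip 40 [530.  21.] [35. 14.] 25.7 z 141.5 mean [530.  21.]
scene forktop 197 [415. 260.] [47. 79.] 83.3 z 89.3 mean [418. 260.]
scene forkbase 211 [403. 262.] [ 70. 101.] 83.2 z 9.5 mean [387. 259.]
scene panel 1000 [ 503. -257.] [101. 134.] 75.8 z 49.5 mean [ 518. -265.]
scene ball 114 [ 469. -249.] [24. 24.] 17.0 z 147.9 mean [ 471. -250.]
side plate 2764 [582.  32.] [193. 113.] 9.6 z 85.5 mean [573.  39.]
side shutter 779 [586.  33.] [62. 91.] 8.0 z 88.9 mean [582.  37.]
side grip few
side forktop few
side forkbase few
side panel 835 [ 503. -251.] [102. 131.] 76.5 z 48.8 mean [ 498. -236.]
side ball 99 [ 467. -241.] [24. 21.] 18.7 z 147.2 mean [ 467. -240.]
```

```bash
python3 - <<'E'
from h import *
movep([470,130,460],down(0.0))
c=cam('wrist','w1'); W=cloud(c); np.save('w1W.npy',W); I=c['image']; np.save('w1I.npy',I); H=cv2.cvtColor(I,cv2.COLOR_RGB2HSV)
print('campos',-c['R'].T@c['t'],'axis',c['R'][2])
near=lambda x0,x1,y0,y1,z0,z1:(W[...,0]>x0)&(W[...,0]<x1)&(W[...,1]>y0)&(W[...,1]<y1)&(W[...,2]>z0)&(W[...,2]<z1)
def rect(m,name):
    p=W[m][:,:2].astype(np.float32)
    if len(p)<20: print(name,'few');return
    (q,sz,an)=cv2.minAreaRect(p); print(name,len(p),np.round(q,1),np.round(sz,1),round(an,1),'z',np.round(np.nanmedian(W[m][:,2]),1),'mean',p.mean(0).round(1))
Y=(H[...,0]>20)&(H[...,0]<34)&(H[...,1]>150)
rect(near(420,720,-100,150,80,87),'plate')
rect(near(420,720,-100,150,80,97)&((H[...,0]<8)|(H[...,0]>174))&(H[...,1]>150),'shutter')
rect(near(540,720,-50,100,105,150),'handle')
rect(near(490,570,-20,70,105,150)&Y,'grip')
rect(near(320,500,180,350,85,100)&Y,'forktop')
rect(near(320,500,180,350,5,15)&Y,'forkbase')
for t in ['yellow_key_collar','yellow_key_grip','yellow_fork_seat','slot','shutter_handle']:
    for r in spot_point(t,'wrist')[:2]:
        p=r['point']; z={'yellow_key_collar':84,'yellow_key_grip':120,'yellow_fork_seat':90,'slot':84,'shutter_handle':108}[t]
        print(t,round(r['conf'],2),np.round(p,1),atz(c,p,z).round(1))
print(sense()['time'])
E
```

```text
campos [470.59527391 195.78639487 594.86102811] axis [-6.04562065e-04 -2.62058047e-01 -9.65051923e-01]
plate 4835 [571.   27.9] [175.2 111.3] 9.1 z 84.5 mean [568.3  32.1]
shutter 2523 [585.2  28.9] [63.4 93.1] 8.7 z 90.0 mean [581.   32.3]
handle 465 [574.9  29.5] [70.  35.5] 8.3 z 125.2 mean [593.2  34.7]
grip 487 [528.9  22. ] [34.7 11.8] 28.6 z 140.7 mean [528.1  24.4]
forktop 1986 [412. 261.] [45.1 75.1] 82.4 z 90.5 mean [417.8 260.5]
forkbase 1087 [403.4 262.4] [68.7 98.6] 82.5 z 10.3 mean [380.9 258.6]
yellow_key_collar 0.88 [365.8 261.4] [529.4  20.2  84. ]
yellow_key_collar 0.25 [361.7 251.8] [523.4  34.   84. ]
yellow_key_grip 0.63 [366.9 269.8] [527.   21.2 120. ]
yellow_fork_seat 0.81 [261.7  72.3] [397.4 261.4  90. ]
yellow_fork_seat 0.27 [367.7 261.1] [531.3  22.7  90. ]
slot 0.9 [365.6 262.8] [529.2  18.2  84. ]
shutter_handle 0.89 [422.2 255.7] [599.9  36.2 108. ]
4.8083
```

View pics/w1.png

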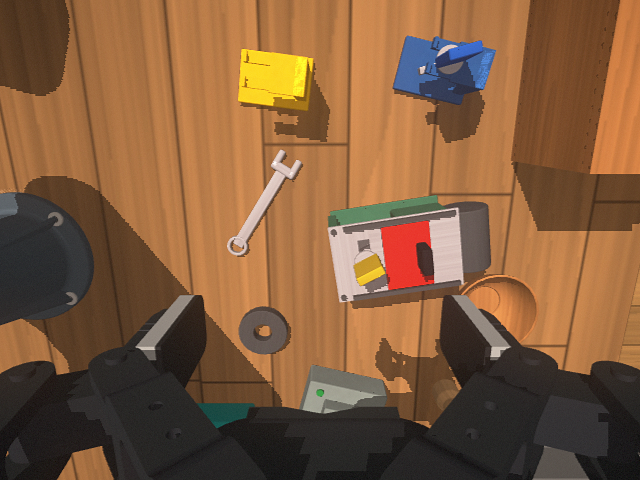

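The wrist view shows the fork at (275,80), opening left towards the robot. The key grip is at (368,268) in the slot, the shutter is open behind it, and the depth rectangles agree with the stated sizes. Next I'll grasp the key, lift it 22 mm and turn it.

```bash
python3 - <<'E'
from h import *
g=np.radians(8.8); a0=np.radians(28.6-90)
movep([528.9,22,210],down(a0)); set_gripper(55,20)
movel([528.9,22,150],feed=200)
hit=movel([528.9,22,105],feed=60,until_force=8); print('hit',hit,sense()['ee_pos'])
set_gripper(0,50); s=sense(); print('grip',s['grip_width'],s['gripper_force'],s['force'],s['ee_pos'])
print('lift',movel([528.9,22,127],feed=50,until_force=12)); s=sense(); print(s['force'],s['ee_pos'])
c=cam('wrist','w2')
if not abs(s['grip_width']-12)>3:
    for f in (.33,.67,1):
        movep([529,21.6,127],down(a0+f*(g-a0)))
        s=sense(); print(s['force'],s['ft_torque'])
c=cam('wrist','w3'); c2=cam('side'); cv2.imwrite('pics/s3.png',cv2.resize(c2['image'][220:360,210:400,::-1],None,fx=4,fy=4))
print(sense()['grip_width'],sense()['time'])
E
```

```text
hit False [529.11258745  21.96454799 105.05388772]
grip 11.309961323528457 51.400503516197205 [-0.33671642 -0.24183941  2.20004645] [529.16856049  21.91498239 105.34424387]
lift False
[-0.4743548  -0.49757166 -1.0685944 ] [528.91852362  22.00906837 127.26110905]
[-0.60690509  0.27514747 -2.06965463] [ 0.00279852 -0.00428962 -0.01951272]
[-0.02233039 -0.35550565 -0.95912593] [-0.00792479 -0.01873984 -0.0443869 ]
[-0.36153528 -0.67114522 -0.68981835] [-0.01011497  0.05800819 -0.005652  ]
10.971752194383585 10.275
```

View pics/s3.png

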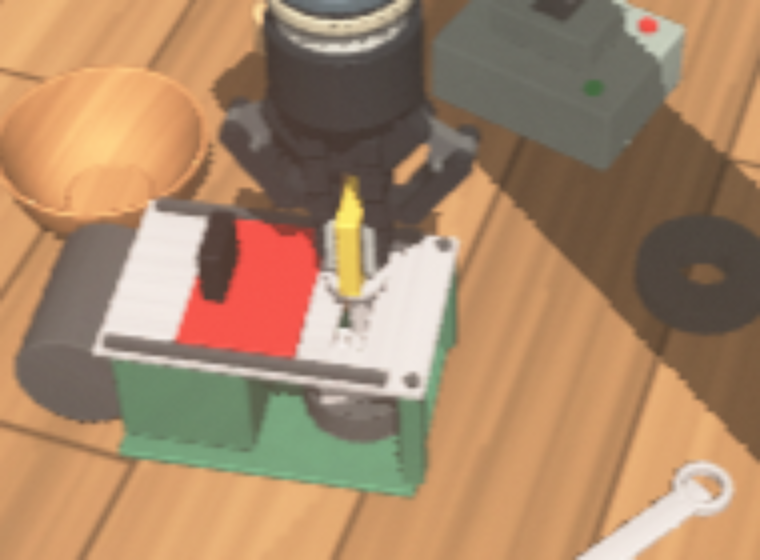

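View pics/w3.png

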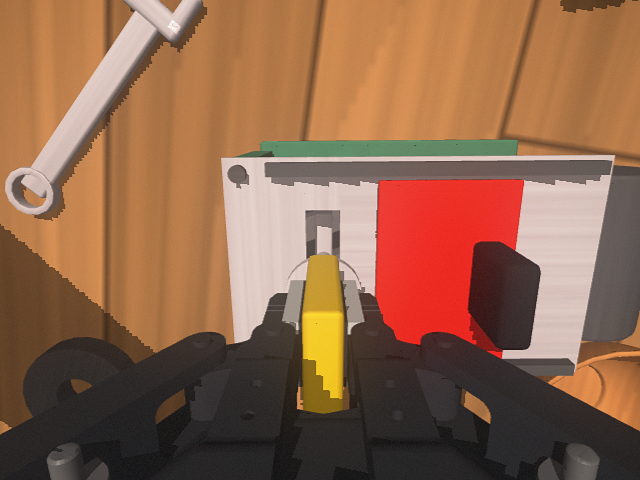

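The blade is visible inside the slot at (325,240), parallel to it and centred. I'll draw it out and carry it to the front of the fork.

```bash
python3 - <<'E'
from h import *
st=movel([529,21.6,212],feed=90,until_force=12); s=sense(); print('lift stop',st,s['ee_pos'],s['grip_width'])
if not st:
    fx=np.radians(-7.5); seat=np.array([398.3,262.5]); d=np.array([np.cos(fx),np.sin(fx)])
    P=lambda u,z:[*(seat+u*d),z]
    print(inverse_kinematics(P(-60,123),down(fx)))
    movep(P(-60,212),down(fx)); movel(P(-60,124),feed=150)
    c=cam('wrist','w4'); s=sense(); print(s['ee_pos'],s['grip_width'],s['time'])
    W=cloud(c); H=cv2.cvtColor(c['image'],cv2.COLOR_RGB2HSV); Y=(H[...,0]>20)&(H[...,0]<34)&(H[...,1]>150)
    m=Y&(abs(W[...,2]-90.5)<4)&(W[...,0]>370)
    print(m.sum(),cv2.minAreaRect(W[m][:,:2].astype(np.float32)))
    for r in spot_point('yellow_fork_seat','wrist')[:2]: print(r['conf'],r['point'],atz(c,r['point'],90))
E
```

```text
lift stop False [528.50558758  21.66730421 211.44678983] 11.366345235060905
[ 4.14471907e-01  4.87742533e-01  2.01115064e+00 -1.33226763e-15
  6.42699485e-01  5.45371601e-01]
[339.84358055 270.4141197  124.57120411] 11.258150959798947 13.3417
11338 ((412.3595275878906, 260.9398193359375), (45.68500900268555, 76.06582641601562), 82.63348388671875)
0.96 [451.4, 280.2] [398.59432016 261.67362758  90.        ]
```

View pics/w4.png

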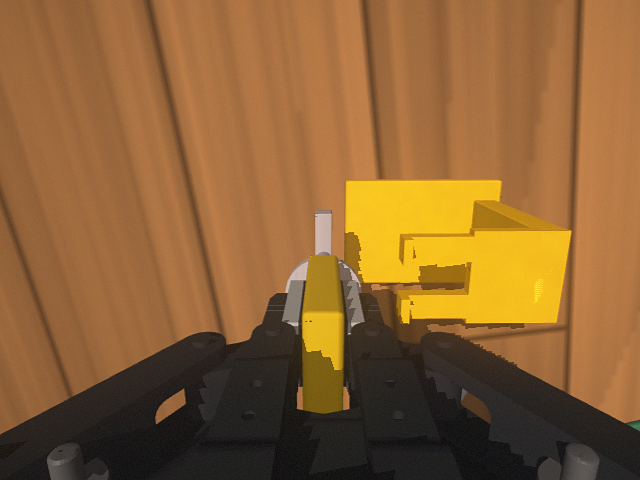

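The key hangs straight at (323,300), with the fork mouth open to its right at (400,280). I'll check the key's offset along the blade from the blade's end and collar, then enter the fork.

```bash
cat > b.py <<'E'
from h import *
c=cam('wrist'); W=cloud(c); s=sense(); e=np.array(s['ee_pos'])
fx=np.radians(-7.5); d=np.array([np.cos(fx),np.sin(fx)]); n=np.array([-d[1],d[0]])
L=(W[...,:2]-e[:2]); u=L@d; v=L@n
m=(abs(u)<8)&(W[...,2]>40)&(W[...,2]<75); print('blade n',m.sum(),'v max',np.nanpercentile(v[m],[50,98,100]),'z',np.nanmedian(W[m][:,2]))
m=(abs(u)<20)&(abs(v)<22)&(W[...,2]>98)&(W[...,2]<111); print('collar',m.sum(),'u',np.nanpercentile(u[m],[0,100]),'v',np.nanpercentile(v[m],[0,100]))
m=(abs(u)<12)&(W[...,2]>156)&(W[...,2]<168)&(abs(v)<30); print('griptop v',np.nanpercentile(v[m],[0,100]),'u',np.nanpercentile(u[m],[0,100]))
E
python3 b.py
```

```text
blade n 762 v max [14.66000814 24.780681   25.07382492] z 61.834659509989706
collar 679 u [-15.45793522  15.86325367] v [ 0.6801422  18.06454138]
griptop v [-14.721965    18.90551606] u [-11.99693474  11.98672388]
```

```bash
python3 - <<'E'
from h import *
fx=np.radians(-7.5); seat=np.array([398.8,262.3]); d=np.array([np.cos(fx),np.sin(fx)])
P=lambda u,z:[*(seat+u*d),z]
st=movel(P(0,124),feed=60,until_force=10); s=sense(); print('in',st,s['ee_pos'],s['force'])
if not st:
    st=movel(P(0,109.8),feed=30,until_force=5); s=sense(); print('down',st,s['ee_pos'],s['force'])
    if s['ee_pos'][2]<113.5:
        set_gripper(40); s=sense(); print(s['grip_width'])
        movel(P(0,200),feed=150)
        c=cam('wrist'); W=cloud(c); I=c['image']
        H=cv2.cvtColor(I,cv2.COLOR_RGB2HSV)
        cv2.imwrite('pics/w5.png',I[:,:,::-1])
        m=(W[...,2]>140)&(W[...,2]<152)&(np.hypot(W[...,0]-399,W[...,1]-262)<30)
        print(m.sum(),cv2.minAreaRect(W[m][:,:2].astype(np.float32)),np.median(W[m][:,2]))
        for r in spot_point('yellow_key_collar','wrist')[:1]: print(r['conf'],r['point'],atz(c,r['point'],90))
print(sense()['time'])
E
```

```text
in False [398.13365226 262.23014064 123.91430776] [ 0.11628075 -0.09017452 -2.12742809]
down True [398.59735769 262.30802265 111.32904411] [0.01359345 0.51848489 4.4271568 ]
39.84636477859912
1643 ((398.72369384765625, 262.59271240234375), (36.07556915283203, 11.800952911376953), 82.3534927368164) 148.2589054276093
0.92 [325.1, 234.0] [399.77000163 262.93603095  90.        ]
16.2667
```

View pics/w5.png

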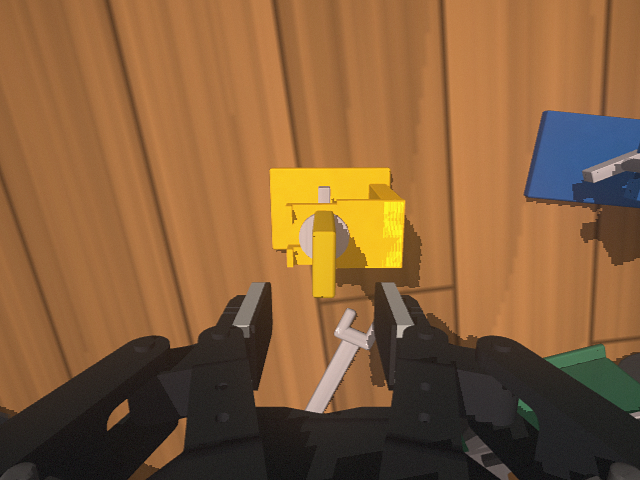

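The key hangs with its collar seated between the tines at (324,237). Its grip top is at z = 148 and the centre is within 1 mm of the seat. The shutter is next: I'll push its handle from behind with closed fingers.

```bash
python3 - <<'E'
from h import *
g=np.radians(8.8); slot=np.array([529,21.4]); d=np.array([np.cos(g),np.sin(g)])
P=lambda u,z:[*(slot+u*d),z]
movel([398.6,262.3,230],feed=200); 
movep(P(106,220),down(g-np.pi/2)); set_gripper(0,20)
st=movel(P(106,108),feed=150,until_force=10); print('down',st,sense()['ee_pos'])
if not st:
    st=movel(P(34,108),feed=50,until_force=12); s=sense(); e=np.array(s['ee_pos'])[:2]-slot; print('push',st,'u',e@d,s['force'])
    movel(P(e@d+14,108),feed=80); movel(P(e@d+14,220),feed=200)
    c=cam('wrist'); W=cloud(c)
    m=(W[...,2]>120)&(W[...,2]<130)&(abs(W[...,0]-545)<60)&(abs(W[...,1]-25)<50)
    r=cv2.minAreaRect(W[m][:,:2].astype(np.float32)); print(m.sum(),r,'u',(np.array(r[0])-slot)@d)
    for t in ['shutter_handle']:
        for r in spot_point(t,'wrist')[:1]: q=atz(c,r['point'],108)[:2]; print(r['conf'],(q-slot)@d)
print(sense()['time'])
E
```

```text
down False [634.55005323  37.52773196 108.7613556 ]
push True u 43.179302544488586 [ 1.163661   -0.39593687  0.83406715]
408 ((557.0707397460938, 25.44112777709961), (9.008131980895996, 35.46174621582031), 8.528759956359863) u 28.358537017799886
0.6 26.846046444773776
21.4833
```

```bash
python3 - <<'E'
from h import *
c=cam('side'); W=cloud(c); cv2.imwrite('pics/s6.png',np.vstack([cv2.resize(c['image'][190:350,215:425,::-1],(756,576),interpolation=cv2.INTER_CUBIC)]))
a=np.radians(-14)
movel([*sense()['ee_pos'][:2],260],feed=200)
movep([415,-232,260],down(a-np.pi/2))
c=cam('wrist','w6'); W=cloud(c)
m=(abs(W[...,0]-503)<100)&(abs(W[...,1]+254)<90)&(abs(W[...,2]-50)<3); print('panel',m.sum(),cv2.minAreaRect(W[m][:,:2].astype(np.float32)))
m=(abs(W[...,0]-480)<70)&(abs(W[...,1]+254)<70)&(W[...,2]>128)&(W[...,2]<170); print('ball',m.sum(),W[m].mean(0),W[m].max(0)) if m.sum() else 0
for r in spot_point('power_lever_tip','wrist')[:2]: print(r['conf'],r['point'],atz(c,r['point'],143))
print(sense()['time'])
E
```

```text
panel 11949 ((500.327880859375, -256.4019470214844), (99.7826156616211, 129.62965393066406), 75.95194244384766)
ball 1373 [ 465.11790023 -247.39633382  151.99378296] [ 478.03442021 -234.47658625  157.37312344]
0.6 [329.8, 150.2] [ 466.24461217 -248.28079524  143.        ]
23.175
```

View pics/s6.png

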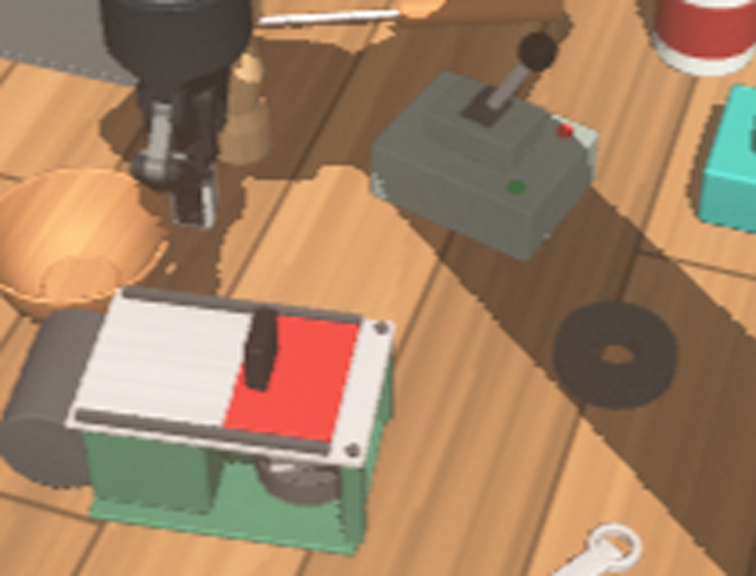

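View pics/w6.png

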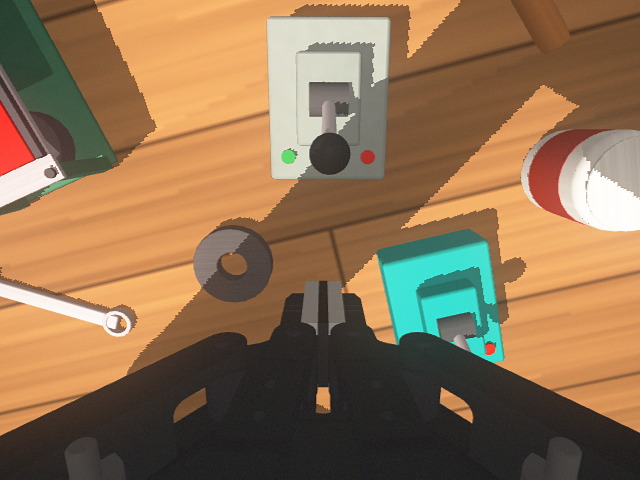

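The side crop shows the red shutter covering the slot. The wrist view shows the grey panel, with its lever ball at (329,153) leaning towards -x; the turquoise look-alike is separate at (440,300). I'll throw the grey lever.

```bash
python3 - <<'E'
from h import *
a=np.radians(-14); o=np.array([500.3,-256.2]); d=np.array([np.cos(a),np.sin(a)])
P=lambda u,z:[*(o+u*d),z]
movel(P(-82,260),feed=200); movel(P(-82,138),feed=150)
st=movel(P(22,138),feed=60,until_force=12); s=sense(); u=(np.array(s['ee_pos'])[:2]-o)@d; print('push',st,u,s['force'])
movel(P(u-25,138),feed=100); movel(P(u-40,300),feed=250)
c=cam('wrist'); W=cloud(c)
m=(abs(W[...,0]-510)<80)&(abs(W[...,1]+256)<60)&(W[...,2]>130)&(W[...,2]<170); b=W[m]; print('ball u',m.sum(),(b[:,:2].mean(0)-o)@d if len(b) else None, b[:,2].max() if len(b) else None)
S=cam('scene'); T=cam('side')
A=cv2.resize(S['image'][150:320,200:480,::-1],(560,340)); B=T['image'][170:470,180:480,::-1]
im=np.zeros((600,800,3),np.uint8); im[:340,:560]=A; im[340:600,:300]=B[40:300]; cv2.imwrite('pics/f.png',im)
W=cloud(S); H=cv2.cvtColor(S['image'],cv2.COLOR_RGB2HSV)
m=(W[...,2]>135)&(W[...,2]<155)&(np.hypot(W[...,0]-399,W[...,1]-262)<35); print('key top',m.sum(),np.nanmean(W[m],0))
print(sense()['force'],sense()['time'])
E
```

```text
push True 14.477397089707134 [-0.05606891  0.02487786 -0.14629295]
ball u 1064 38.72789971114059 156.7995452554194
key top 70 [401.83925967 258.82375706 143.03339892]
[0.20526111 0.41988102 0.13445724] 27.2667
```

View pics/f.png

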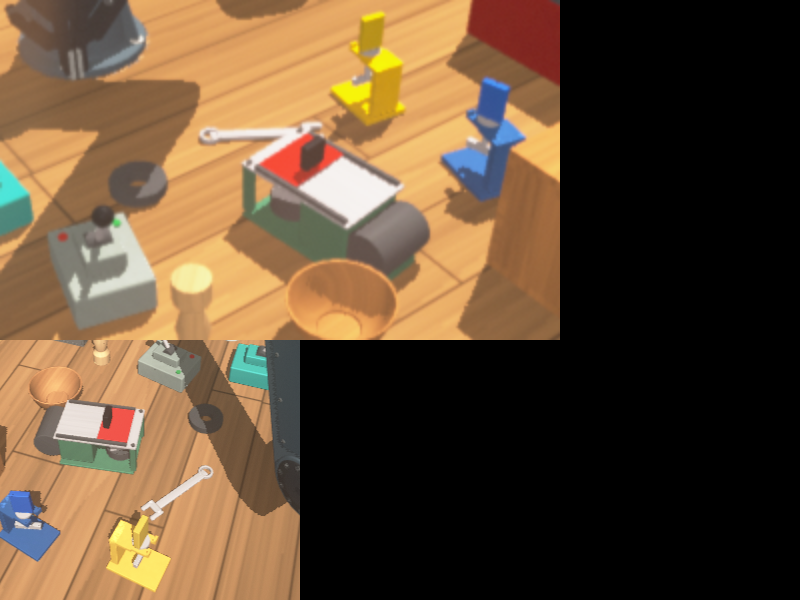

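The last pictures show the key hanging upright on the yellow fork at (372,45). The shutter is closed at (310,155). The lever ball is 38.7 mm past the panel's middle, which is fully on. I'm handing in.

```bash
python3 -c "
from workcell import *
print(sign_off())"
```

```text
the job is handed in; nothing more can be done
None
```

The job is handed in: the yellow key hangs on the yellow fork, the shutter is closed over the slot and the power lever is fully on, with the arm clear of everything; the judge's result was not shown.

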